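Isolate the bead kiln and hold its lid open to vent

ROBOT

A 7-joint arm with a two-finger parallel gripper is mounted at the origin on the work surface. World frame = base frame: x ahead of the robot, y to its left, z up, the work surface at z = 0. Lengths are in m, angles in degrees, forces in N, time in s.
With the tool pointing down it reaches from about 0.4 to 0.875 m from the base axis. Payload 6.5 kg.
Tool frame: the origin (TCP) lies between the finger pads; the fingertips stand 8 mm ahead of it and the grasp point (between the pads) lies 11 mm behind it; z points along the fingers, y is the line along which they close (so a half turn about z gives the same grasp; the last joint's range is limited). The gripper opens to 88 mm and grips with 3 to 60 N. Pads are 18 mm wide; open, the fingers measure 123 mm over their backs; the gripper's body (75 mm by 187 mm) begins 45 mm behind the grasp point.
Start: joints at [-72.376, 30.733, -0.252, 88.115, 0.149, 61.152, -4.079], TCP at [0.237, 0.605, 0.247] pointing down, gripper open.
Joint ranges: [-154.64, 154.64], [-21.42, 123.67], [-72.66, 72.17], [13.99, 137.28], [-74.86, 254.86], [10.95, 109.41], [-158.01, 158.01]. Speed limits (degrees/s): [136.94, 136.94, 180, 180, 180, 180, 180].

INTERFACE

Orientations are given as [roll, pitch, yaw] about the fixed x, y, z axes, in that order (R = Rz(yaw) Ry(pitch) Rx(roll)).
In Python, from rig import read_state, optics, order, finder gives the robot as it stands.
- The arm moves only by the tool servo_tool, never from a script. Its arguments are lists of equal length, an entry for each row: "xyz": the shift along the tool's x, y, z in cm, a list of three; "dr": the turn, a rotation vector about the tool's x, y, z in degrees, a list of three; "gripper": the gripper's target within -1 to 1 (shut at 1, half-way at 0, fully open at -1). In form: {"xyz": [[x, y, z], ...], "dr": [[ax, ay, az], ...], "gripper": [gripper, ...]}. A call has 1 to 12 rows; each row is the pose to reach, as a shift and turn from the pose commanded when the call began, along the tool's axes at that moment; what a row does not reach only later rows make up. A row lasts 1/12 s, in which the tool goes at most 41.7 mm and 7.16 degrees, less where a joint would pass 70% of its speed; a pose out of reach is approached as far as the arm can. A call with a gripper value outside its range is refused whole. The fingers move at their own pace and stop on an object; "newtons" is the grip in N (left out, the last holds). Time passes only in rows, so rows that repeat a pose let the fingers close. It gives the time, the measured TCP pose, the force, the opening and the grip force at its end, in the units of the state.
- read_state(): the state, without advancing time (a new reading comes with each control period).
- optics.snapshot(name): name is "scene" or "top"; returns the picture (400x640x3 uint8, blue, green, red); there is no depth.
- optics.camera_model(name): a dict with "intrinsics" (3x3 intrinsics, pixels), "k1" (the pictures are not rectified: a ray, as slopes to the right and down, at radius r is drawn at 1 + k1 r^2 times it, then the intrinsics apply), "rvec" (rotation vector, rad) and "tvec" (3), from world to camera coordinates, as OpenCV has them. Camera axes: x right, y down, z forward; pixel columns grow to the right and rows downward; lengths in m; the calibration is good to about 2 mm. A picture is of the moment at which its call begins. camera_model takes no time and is no camera call.
- order.hand_in(): hands the job in; it is judged then, once.
Trained networks look in the newest picture that a camera, given by its name, has taken for a name from the list of things; names that differ only in an ending like _2 or _b are one class to them, and where a whole thing is asked for, a point or a joint stands for the part that bears it (a point fixed in the world has none). Each returns a list of dicts, best first, with "confidence" (0 to 1); they miss things now and then, are a little off and sometimes report something else, mostly with a low value. They report only what shows in the picture. A call takes as long as a camera call. They do not tell look-alikes from the thing itself.
- finder.boxes_of(camera, thing): "centre" ([column, row] in pixels, amid what is visible of it).
- finder.landmark_of(camera, thing): "centre" ([column, row] in pixels: a listed point, or the origin of a listed thing).
The state is a dict: "clock": time; "joint_positions": joint angles; "joint_vel": joint speeds; "joint_efforts": joint torques, N m; "eef_pos": TCP position; "tcp_rot": TCP orientation; "ft_force": force on the tool from outside, world axes, zero at the start; "torque": the same for the moment, N m; "grip_width": finger opening in m; "gripper_force": force on a finger pad.
Only numpy, scipy, OpenCV 4.12 (cv2) and the standard library are available. Lean on these libraries where they do the work, as an engineer would, in place of code of your own. Each camera call takes 0.05 s, during which the arm holds its last target. There are 200 camera calls.

TASK

Cut the bead kiln's heat before opening it: throw the lever on the blue isolator box all the way over into the green notch and let go of it. Then lift the kiln's lid by its orange bar and hold it still at 35 degrees open (within about 5 degrees, the long green mark on the scale beside the lid); the lid falls shut if let go, so finish while still holding it there. Leave everything else on the bench where it stands.

Things in the scene. Friction and masses are not known exactly. Their poses are not given: they have to be found in the camera images.
- kiln: grey box kiln, 220 mm deep (x), 260 mm wide (y), rim 120 mm above the bench; fixed, left or right of the bench's middle, the isolator on the other side. Origin: centre of its underside; x points from its front (handle side) back to the hinge, z up. Beside each side stands an arc of ticks, the lid's angle scale (one each 5 degrees, the long green one at 35), read by the red pointer strip on the lid's edge
- kiln_lid (a joint): angle of the kiln's aluminium lid (220 x 260 x 35 mm, about 0.5 to 0.9 kg) about its hinge along the back rim: 0 closed (flat), growing as the front edge is lifted, stop at 1.3 rad; 35 degrees is 0.611. No stay or spring: it falls shut from any angle
- kiln_handle (a point): middle of the lid's handle: a level round orange bar, 16 mm in diameter, parallel to the kiln's y, 130 mm clear between the two arms at its ends, 50 mm (to its centre) in front of the lid's front face. Closed: 140 mm above the bench, 270 mm in front of and 20 mm above the hinge line. At 35 degrees it has risen by 151 mm and gone back by 60 mm. Moves and turns with the lid
- kiln_hinge (a point): middle of the lid's hinge line, 110 mm behind the kiln's centre, 120 mm above the bench; the hinge line is the kiln's y axis direction. Fixed to the kiln, axes as the kiln's
- isolator: blue box, 130 x 140 mm, 90 mm high, fixed. Origin: centre of its underside; z up; its lever swings along its y between two steel arc plates with coloured tabs at the red (-0.5 rad), yellow (0) and green (+0.5) notches; plates and tabs reach 65 mm from the pivot and 44 mm either side in x
- lever (a joint): angle of the lever: 0 upright, positive leaning towards the box's +y; stops at -0.6 and +0.6. A spring detent holds it in a notch at -0.5 (red), 0 (yellow) or +0.5 (green), each with about 0.05 rad of free play; it takes about 5 N at the knob to leave a notch. It starts in the red or the yellow notch or, rarely, resting halfway between
- lever_knob (a point): centre of the lever's black ball knob, 32 mm in diameter, 105 mm from the pivot (12 mm thick steel rod below it); moves with the lever
- lever_pivot (a point): the lever's pivot, at the centre of the box, 85 mm above the bench; the axis lies along the box's x. Fixed to the box, axes as the box's
- green_notch (a point): where the knob's centre is when the lever sits in the green notch (+0.5 rad): 50 mm to the box's +y from the pivot and 92 mm above it. Fixed to the box
- red_jar: amber jar with a red cap, 56 mm in diameter, 80 mm tall, stands behind the isolator box; leave alone. Origin under its centre
- green_jar: green jar with a green cap, 56 mm in diameter, 80 mm tall, stands in front, between the robot and the kiln and isolator; leave alone. Origin under its centre
- bench_brush: small hand brush about 150 mm long and under 35 mm tall, lies across in front of the isolator box; leave alone. Origin under its centre
- flask: blue drinking bottle, 68 mm in diameter, 200 mm tall, at the left; leave alone. Origin under its centre
- mug: white mug, 80 mm in diameter, 90 mm tall, at the right; leave alone. Origin under its centre
- paperweight: green glass paperweight, 72 mm in diameter, 58 mm tall, at the right near the robot; leave alone. Origin under its centre
- wrench: steel wrench 170 mm long lying flat at the left; leave alone. Origin under its centre
Not all that is in view belongs to the job. Leave any pink look-alike of the isolator alone.

How it is judged:
By the outcome, as a careful person would: the job done as asked, in the order asked, and still so for the second after the job is handed in, while the arm keeps its last pose, push and grip.
It also fails if it takes over 56 s, if anything falls off the work surface, if the arm or the gripper's body presses on something with over 40 N, if the wrist force passes 120 N, or if a joint passes its speed limit or range.

## Working session

There is one attempt and no reset: what is moved stays moved. The work goes in short steps, Python scripts to look and compute and a tool call to move; the robot and the scene stay as the last step left them, time stands still between calls to the robot, and variables do not carry over. Pictures are saved under pics/ and viewed, at most 10 in all, crops included, and the job is handed in when it is done.

Besides the shell and the picture viewer there is one more tool, called after ">>>" as name(argument=value, ...) on one line, values as JSON. servo_tool: Moves the arm, as the interface text tells. Its arguments: {"type":"object","properties":{"xyz":{"type":"array","items":{"type":"array","items":{"type":"number"}}},"dr":{"type":"array","items":{"type":"array","items":{"type":"number"}}},"gripper":{"type":"array","items":{"type":"number"}},"newtons":{"type":"number"}},"required":["xyz","dr","gripper"]}

```bash
mkdir -p pics
cat > h.py <<'E'
import numpy as np,cv2
from rig import read_state, optics, order, finder
def cam(n):
    m=optics.camera_model(n);R=cv2.Rodrigues(np.array(m["rvec"],float))[0];return np.array(m["intrinsics"],float),float(m["k1"]),R,np.array(m["tvec"],float).ravel()
def ray(n,p):
    K,k1,R,t=cam(n);u=cv2.undistortPoints(np.array([[p]],float),K,np.array([k1,0,0,0,0]))[0,0]
    return -R.T@t,R.T@np.array([u[0],u[1],1])
def onz(n,p,z):
    o,d=ray(n,p);return o+d*(z-o[2])/d[2]
def proj(n,P):
    K,k1,R,t=cam(n);return cv2.projectPoints(np.array(P,float).reshape(-1,3),cv2.Rodrigues(R)[0],t,K,np.array([k1,0,0,0,0]))[0][:,0]
def tri(ps):
    A=np.zeros((3,3));b=np.zeros(3)
    for n,p in ps:
        o,d=ray(n,p);d=d/np.linalg.norm(d);M=np.eye(3)-np.outer(d,d);A+=M;b+=M@o
    return np.linalg.solve(A,b)
E
python3 - <<'E'
from h import *
for n in("scene","top"):
    cv2.imwrite(f"pics/{n}0.png",optics.snapshot(n))
    for t in("kiln","kiln_handle","kiln_hinge","isolator","lever_knob","lever_pivot","green_notch","green_jar","red_jar","bench_brush"):
        print(n,t,[(np.round(r["centre"],1).tolist(),round(r["confidence"],2)) for r in finder.landmark_of(n,t)[:3]])
s=read_state();print(s)
E
```

```text
scene kiln [([286.4, 216.4], 0.57), ([468.5, 303.5], 0.39)]
scene kiln_handle [([308.3, 157.9], 0.86), ([285.0, 218.9], 0.69)]
scene kiln_hinge [([261.1, 219.8], 0.56)]
scene isolator [([366.0, 298.2], 0.83), ([416.3, 226.7], 0.65), ([236.1, 165.7], 0.44)]
scene lever_knob [([358.5, 253.7], 0.79), ([422.4, 185.9], 0.72), ([366.9, 300.5], 0.4)]
scene lever_pivot [([370.4, 285.9], 0.79), ([420.7, 210.5], 0.76), ([469.3, 305.3], 0.65)]
scene green_notch [([437.0, 199.5], 0.97), ([386.6, 282.1], 0.75)]
scene green_jar [([264.1, 218.9], 0.67), ([363.5, 207.6], 0.66)]
scene red_jar [([325.6, 320.2], 0.9), ([235.1, 164.2], 0.19)]
scene bench_brush [([393.8, 271.0], 0.92), ([467.9, 306.5], 0.71), ([357.5, 256.0], 0.64)]
top kiln []
top kiln_handle [([387.6, 224.3], 0.64)]
top kiln_hinge [([255.7, 169.3], 0.74)]
top isolator [([248.2, 178.3], 0.63), ([271.0, 270.4], 0.63)]
top lever_knob [([253.2, 167.4], 0.64), ([258.2, 270.9], 0.45), ([455.9, 193.5], 0.24)]
top lever_pivot [([267.5, 273.2], 0.93), ([246.1, 168.7], 0.67)]
top green_notch [([244.4, 270.9], 0.75), ([223.4, 168.1], 0.61)]
top g
[... 197 characters left out ...]
 'joint_positions': array([-72.37552447,  30.73333459,  -0.25001286,  88.11502609,
         0.14824316,  61.15132677,  -4.0798442 ]), 'joint_vel': array([-0.03485927, -0.03261898, -0.02595496,  0.06265537, -0.05083806,
       -0.03714364,  0.06690545]), 'joint_efforts': array([-6.54093874e-04, -5.70892310e+01,  9.90283750e-01, -2.51918453e+01,
       -5.62532572e-02,  1.10710657e-02,  2.92578147e-05]), 'eef_pos': array([0.23736975, 0.60510497, 0.24671865]), 'tcp_rot': array([1.79999223e+02, 2.02933135e-03, 1.58582106e+02]), 'ft_force': array([ 0.3073558 , -0.70560154, -0.53482629]), 'torque': array([0.00850494, 0.01064213, 0.01584969]), 'gripper_force': 0.0, 'grip_width': 0.0879842513358818}
```

Run:
```python
import cv2
for n in("scene","top"):
    a=cv2.imread(f"pics/{n}0.png");a=cv2.resize(a,(800,500),interpolation=cv2.INTER_CUBIC);cv2.imwrite(f"pics/{n}0b.png",a)
```

```text
(no output)
```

View pics/scene0b.png

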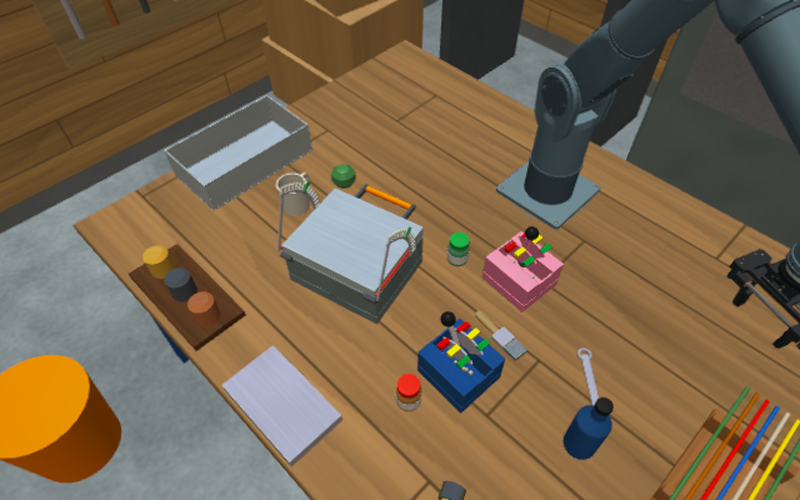

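View pics/top0b.png

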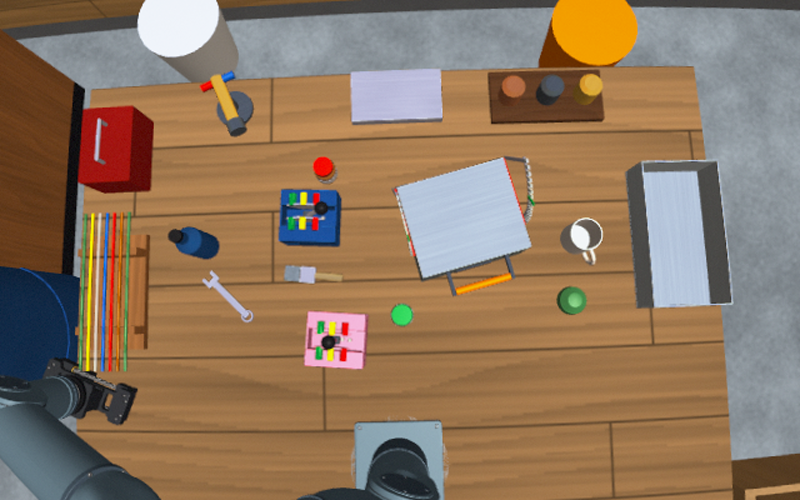

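Both views show the blue isolator with its knob at about scene (358,255) and top (257,166), in the red notch; green is on its left. The kiln's orange bar is at about scene (310,158) and top (387,227), and the pink look-alike sits nearer the robot.

Run:
```python
from h import *
kn=tri([("scene",(358.5,253.7)),("top",(253.2+3.3,167.4-1))]);print("knob",kn)
kn=tri([("scene",(358.5,254.5)),("top",(257,166.5))]);print("knob",kn)
print("pivot",tri([("scene",(370.4,285.9)),("top",(246.1,168.7))]), "notch scene/top",tri([("scene",(386.6,282.1)),("top",(223.4,168.1))]))
def blob(n,lo,hi,roi,S=60):
    a=cv2.cvtColor(cv2.imread(f"pics/{n}0.png"),cv2.COLOR_BGR2HSV);m=cv2.inRange(a,lo,hi);k=np.zeros_like(m);x0,y0,x1,y1=roi;k[y0:y1,x0:x1]=m[y0:y1,x0:x1]
    c,l,st,ce=cv2.connectedComponentsWithStats(k);i=1+np.argmax(st[1:,4]);pts=np.argwhere(l==i)[:,::-1].astype(np.float32);return pts,cv2.minAreaRect(pts)
def ends(r):
    b=cv2.boxPoints(r);e=[(b[i]+b[(i+1)%4])/2 for i in range(4)]
    L=[np.linalg.norm(b[i]-b[(i+1)%4]) for i in range(4)];i=np.argmin(L[:2]);p,q=e[i],e[i+2];return sorted([p.tolist(),q.tolist()])
hs={}
for n,roi in(("scene",(280,140,340,180)),("top",(350,210,420,245))):
    p,r=blob(n,(8,200,150),(20,255,255),roi);e=ends(r);hs[n]=e;print(n,len(p),r,e,[onz(n,x,.14).round(4) for x in e],onz(n,r[0],.14))
c=tri([("scene",np.mean(hs["scene"],0)),("top",np.mean(hs["top"],0))]);print("handle tri",c)
for n,roi in(("scene",(325,250,410,330)),("top",(215,140,280,205))):
    p,r=blob(n,(100,150,40),(125,255,255),roi);print(n,len(p),r,[onz(n,x,.09).round(3) for x in cv2.boxPoints(r)],onz(n,r[0],.09))
for n,t,z in(("scene","red",.0),):pass
print("top jar g",onz("top",(320.9,251),.08),"red",onz("top",(258.5,134),.08),"brush",onz("top",(250.7,219),.02), "mug",onz("top",(465,188),.09),"pw",onz("top",(458,240),.05),"flask",onz("top",(150,190),.2),onz("top",(164,195),.0))
```

```text
knob [0.61972902 0.15731009 0.18423011]
knob [0.61988504 0.1570015  0.18028531]
pivot [0.62980622 0.20914686 0.09347044] notch scene/top [0.62237624 0.25672732 0.16539803]
scene 150 ((310.2998962402344, 157.4730224609375), (37.68881607055664, 4.463149070739746), 22.932098388671875) [[292.94482421875, 150.1304931640625], [327.65496826171875, 164.8155517578125]] [array([ 0.4555, -0.2722,  0.14  ]), array([ 0.4226, -0.1475,  0.14  ])] [ 0.43882738 -0.20900677  0.14      ]
top 103 ((385.8359069824219, 224.91807556152344), (2.5665321350097656, 45.33384704589844), 74.24882507324219) [[364.0201416015625, 231.0712432861328], [407.65167236328125, 218.76490783691406]] [array([ 0.4306, -0.1423,  0.14  ]), array([ 0.4619, -0.2689,  0.14  ])] [ 0.44622517 -0.20545673  0.14      ]
handle tri [ 0.44513519 -0.20348025  0.14891022]
scene 2103 ((367.75, 290.25), (59.396968841552734, 54.44721603393555), 45.0) [array([0.712, 0.137, 0.09 ]), array([0.548, 0.129, 0.09 ]), array([0.568, 0.295, 0.09 ]), array([0.721, 0.294, 0.09 ])] [0.63941171 0.21634107 0.09      ]
top 1386 ((247.5, 173.5), (43.0, 49.0), 90.0) [array([0.689, 0.277, 0.09 ]), array([0.683, 0.125, 0.09 ]), array([0.55 , 0.126, 0.09 ]), array([0.555, 0.277, 0.09 ])] [0.6188587  0.20079442 0.09      ]
top jar g [ 0.37768427 -0.01644889  0.08      ] red [0.74502073 0.16749506 0.08      ] brush [0.48501931 0.20491716 0.02      ] mug [ 0.5530456  -0.45813909  0.09      ] pw [ 0.39800286 -0.43859107  0.05      ] flask [0.56007962 0.45903511 0.2       ] [0.57438297 0.49777959 0.        ]
```

```bash
cat >> h.py <<'E'
from scipy.spatial.transform import Rotation as Ro
def pose():
    s=read_state();return np.array(s["eef_pos"]),Ro.from_euler("xyz",s["tcp_rot"],degrees=True),s
def to(P,R,show=True):
    p,r,s=pose();x=r.inv().apply(np.array(P)-p)*100;d=(r.inv()*R).as_rotvec(degrees=True);print("xyz cm",x.round(2),"dr",d.round(1));return x,d
def down(az): # tool y along world azimuth az, pointing down
    a=np.radians(az);y=np.array([np.cos(a),np.sin(a),0]);z=np.array([0,0,-1.]);return Ro.from_matrix(np.stack([np.cross(y,z),y,z],1))
E
python3 - <<'E'
from h import *
to((.622,.108,.25),down(0))
E
```

```text
xyz cm [-53.96 -32.23  -0.33] dr [ 0.   0.  68.6]
```

>>> servo_tool(xyz=[[-54, -32.2, -1], [-54, -32.2, -1], [-54, -32.2, -1], [-54, -32.2, -1], [-54, -32.2, -1], [-54, -32.2, -1], [-54, -32.2, -1], [-54, -32.2, -1], [-54, -32.2, -1], [-54, -32.2, -1], [-54, -32.2, -1], [-54, -32.2, -1]], dr=[[0, 0, 68.6], [0, 0, 68.6], [0, 0, 68.6], [0, 0, 68.6], [0, 0, 68.6], [0, 0, 68.6], [0, 0, 68.6], [0, 0, 68.6], [0, 0, 68.6], [0, 0, 68.6], [0, 0, 68.6], [0, 0, 68.6]], gripper=[1, 1, 1, 1, 1, 1, 1, 1, 1, 1, 1, 1], newtons=20)

```text
clock: 2.1
eef_pos: [0.5445, 0.2084, 0.255]
tcp_rot: [180.0, -0.0, 90.0]
ft_force: [1.4, 0.5, -0.7]
grip_width: 0.0099
gripper_force: 0.0
```

Run:
```python
from h import *
p,r,s=pose();print(p,s["tcp_rot"],s["grip_width"])
to((.622,.108,.25),down(0))
```

```text
[0.54452017 0.20842312 0.25496588] [ 1.79977897e+02 -1.65849049e-02  8.99922321e+01] 0.009915826364892518
xyz cm [-10.04   7.75   0.5 ] dr [ 0. -0. -0.]
```

Tool axes now: x = world +y, y = world +x, z = down. Finish the approach, then descend to TCP z 0.171.

>>> servo_tool(xyz=[[-10.3, 7.8, 0.5], [-10.3, 7.8, 0.5], [-10.3, 7.8, 0.5], [-10.3, 7.8, 0.5], [-10.3, 7.8, 0.5], [-10.3, 7.8, 4], [-10.3, 7.8, 7], [-10.3, 7.8, 8.4], [-10.3, 7.8, 8.4], [-10.3, 7.8, 8.4]], dr=[[0, 0, 0], [0, 0, 0], [0, 0, 0], [0, 0, 0], [0, 0, 0], [0, 0, 0], [0, 0, 0], [0, 0, 0], [0, 0, 0], [0, 0, 0]], gripper=[1, 1, 1, 1, 1, 1, 1, 1, 1, 1])

```text
clock: 2.93
eef_pos: [0.6207, 0.1088, 0.1705]
tcp_rot: [-179.9, -0.0, 90.1]
ft_force: [0.4, 0.4, 0.4]
grip_width: 0.0005
gripper_force: 0.0
```

Run:
```python
from h import *
p,r,s=pose();print(p,s["ft_force"])
t=optics.snapshot("scene");cv2.imwrite("pics/s1.png",cv2.resize(t[200:340,290:470],None,fx=4,fy=4,interpolation=cv2.INTER_CUBIC))
```

```text
[0.62067917 0.10880952 0.1704828 ] [0.40724698 0.35602161 0.38847341]
```

View pics/s1.png

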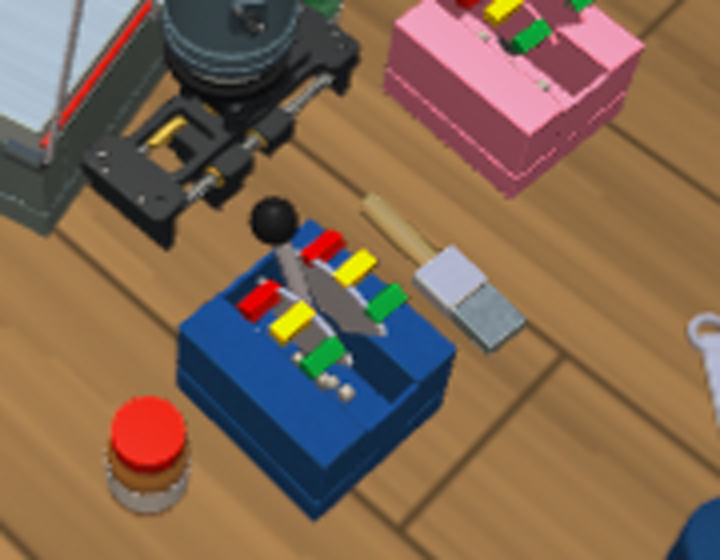

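The gripper stands just to the red side of the knob (crop (272,220)), with the lever in red. Push along +y.

>>> servo_tool(xyz=[[1, 0, 0], [2, 0, 0], [3, 0, 0], [4, 0, 0], [5, 0, 0], [6, 0, 0], [7, 0, 0], [8, 0, 0], [9, 0, 0], [10, 0, 0], [10.5, 0, 0], [10.5, 0, 0]], dr=[[0, 0, 0], [0, 0, 0], [0, 0, 0], [0, 0, 0], [0, 0, 0], [0, 0, 0], [0, 0, 0], [0, 0, 0], [0, 0, 0], [0, 0, 0], [0, 0, 0], [0, 0, 0]], gripper=[1, 1, 1, 1, 1, 1, 1, 1, 1, 1, 1, 1])

```text
clock: 3.98
eef_pos: [0.6207, 0.2161, 0.1703]
tcp_rot: [-180.0, -0.1, 90.2]
ft_force: [-0.2, 1.2, -0.4]
grip_width: 0.0005
gripper_force: 0.0
```

>>> servo_tool(xyz=[[0.5, 0, 0], [1, 0, 0], [1.5, 0, 0], [1.8, 0, 0], [2.1, 0, 0], [2.1, 0, 0]], dr=[[0, 0, 0], [0, 0, 0], [0, 0, 0], [0, 0, 0], [0, 0, 0], [0, 0, 0]], gripper=[1, 1, 1, 1, 1, 1])

```text
clock: 4.48
eef_pos: [0.6215, 0.2339, 0.1706]
tcp_rot: [-180.0, -0.0, 90.0]
ft_force: [1.1, 0.1, -0.0]
grip_width: 0.0004
gripper_force: 0.0
```

Run:
```python
from h import *
p,r,s=pose();print(p,s["ft_force"])
t=optics.snapshot("scene");cv2.imwrite("pics/s2.png",cv2.resize(t[200:340,290:470],None,fx=4,fy=4,interpolation=cv2.INTER_CUBIC))
print(finder.landmark_of("scene","lever_knob")[:3],proj("scene",[.622,.257,.177]))
```

```text
[0.62148273 0.23388262 0.1706211 ] [ 1.06981581  0.12383346 -0.04424376]
[{'centre': [466.4, 305.6], 'confidence': 0.72}, {'centre': [387.0, 280.5], 'confidence': 0.54}, {'centre': [421.1, 183.5], 'confidence': 0.45}] [[387.25002481 279.82378964]]
```

View pics/s2.png

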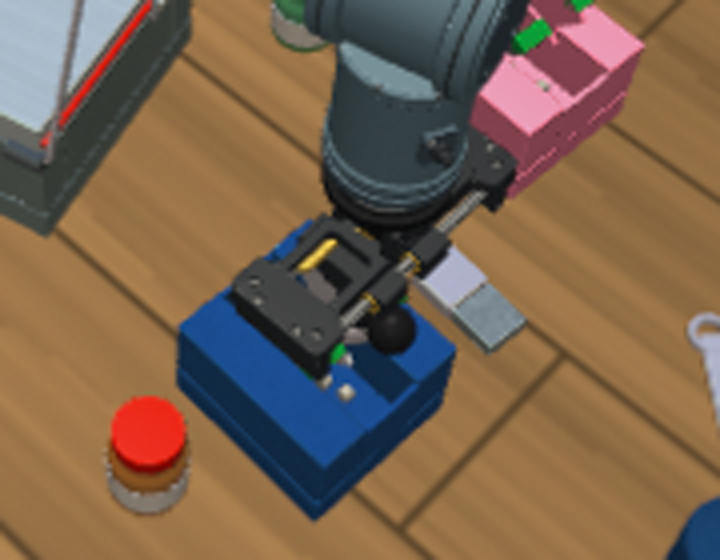

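The knob is at crop (392,330), i.e. image (388,282), where the green notch projects (387,280). I'll nudge a little further to be sure, then withdraw along −y and up.

>>> servo_tool(xyz=[[0.3, 0, 0], [0.5, 0, 0], [0.6, 0, 0], [0.6, 0, 0]], dr=[[0, 0, 0], [0, 0, 0], [0, 0, 0], [0, 0, 0]], gripper=[1, 1, 1, 1])

```text
clock: 4.92
eef_pos: [0.6218, 0.2375, 0.1703]
tcp_rot: [-180.0, 0.1, 89.9]
ft_force: [1.1, -3.9, -2.9]
grip_width: 0.0005
gripper_force: 2.1
```

>>> servo_tool(xyz=[[-2, 0, 0], [-5, 0, 0], [-7, 0, -3], [-8, 0, -6], [-8, 0, -9], [-8, 0, -12], [-8, 0, -12], [-8, 0, -12]], dr=[[0, 0, 0], [0, 0, 0], [0, 0, 0], [0, 0, 0], [0, 0, 0], [0, 0, 0], [0, 0, 0], [0, 0, 0]], gripper=[0.3, 0.3, 0.3, 0.3, 0.3, 0.3, 0.3, 0.3])

```text
clock: 5.58
eef_pos: [0.6226, 0.16, 0.2929]
tcp_rot: [179.8, -0.2, 90.0]
ft_force: [-0.4, -0.0, -1.0]
grip_width: 0.031
gripper_force: 0.0
```

```bash
cat >> h.py <<'E'
A=13.9;H=np.array([.444,-.206,.14])
def tilt(t): # bar grasp: tool y along kiln x, tilted t deg forward (tool z towards +kiln x)
    return Ro.from_rotvec([0,0,A],degrees=True)*Ro.from_rotvec([0,-t,0],degrees=True)*down(0)
def grasp(t,off=0,P=None): # TCP so the grasp point lies at P, off metres back along the tool
    R=tilt(t);return (H if P is None else P)+R.apply([0,0,.011-off]),R
E
python3 - <<'E'
from h import *
p,r,s=pose();print(p,s["ft_force"],s["joint_positions"].round(0))
optics.snapshot("scene");optics.snapshot("top")
for n in("scene","top"):
  for t in("lever_knob",):print([(np.round(r["centre"],1).tolist(),round(r["confidence"],2)) for r in finder.landmark_of(n,t)[:4]],proj(n,[[.622,.257,.177],[.622,.207,.19]]).round(1))
print(tilt(15).as_matrix().round(2))
P,R=grasp(15,.11);print(P);to(P,R);
E
```

```text
[0.62263342 0.15998994 0.29292406] [-0.43116846 -0.04662923 -1.04361875] [-34.  29.  23.  88. -12.  66.  -9.]
[([419.4, 188.1], 0.57), ([389.2, 281.7], 0.49)] [[387.3 279.8]
 [372.5 264.9]]
[([259.7, 272.4], 0.48)] [[222.3 167.4]
 [238.6 165.9]]
[[-0.24  0.94  0.25]
 [ 0.97  0.23  0.06]
 [-0.    0.26 -0.97]]
[ 0.41912725 -0.21215538  0.23562666]
xyz cm [-37.13 -20.16   5.42] dr [-15.1   1.8 -13.8]
```

The lever knob now reads scene (389,282), in the green notch and released. Next, swing in front of the kiln, clear of the scale arcs.

>>> servo_tool(xyz=[[-11, -21, -4], [-11, -21, -4], [-11, -21, -4], [-11, -21, -4], [-11, -21, -4], [-11, -21, -4], [-37, -20.2, 0], [-37, -20.2, 0], [-37, -20.2, 0], [-37, -20.2, 0], [-37, -20.2, 5], [-37, -20.2, 5]], dr=[[0, 0, 0], [0, 0, 0], [0, 0, 0], [0, 0, 0], [0, 0, 0], [0, 0, 0], [-15, 1.8, -13.8], [-15, 1.8, -13.8], [-15, 1.8, -13.8], [-15, 1.8, -13.8], [-15, 1.8, -13.8], [-15, 1.8, -13.8]], gripper=[0.25, 0.25, 0.25, 0.25, 0.25, 0.25, 0.25, 0.25, 0.25, 0.25, 0.25, 0.25])

```text
clock: 6.78
eef_pos: [0.4175, -0.1618, 0.2715]
tcp_rot: [164.9, -0.2, 103.8]
ft_force: [0.1, 1.5, -1.0]
grip_width: 0.0332
gripper_force: 0.0
```

Run:
```python
from h import *
p,r,s=pose();print(p,s["tcp_rot"],s["ft_force"],s["joint_positions"].round(0),s["grip_width"])
for o in(.11,.05,0):to(*grasp(15,o))
```

```text
[ 0.41748588 -0.16181329  0.27151271] [164.87409946  -0.19476552 103.79977905] [ 0.09918648  1.51968172 -1.00515752] [-28.   2.  52. 127. -16.  41.  49.] 0.03323566284344049
xyz cm [-4.94 -1.94  3.18] dr [ 0.1 -0.2 -0.1]
xyz cm [-4.96 -1.95  9.18] dr [ 0.1 -0.2 -0.1]
xyz cm [-4.97 -1.96 14.18] dr [ 0.1 -0.2 -0.1]
```

Run:
```python
from h import *
for o in(.09,.05,0):to(*grasp(5,o))
```

```text
xyz cm [-4.94 -0.57  5.3 ] dr [10.1 -0.2 -0.1]
xyz cm [-4.96 -1.27  9.24] dr [10.1 -0.2 -0.1]
xyz cm [-4.97 -2.15 14.16] dr [10.1 -0.2 -0.1]
```

>>> servo_tool(xyz=[[-4.9, -0.6, 3], [-4.9, -0.6, 4], [-4.9, -0.6, 5.3], [-4.9, -0.6, 5.3], [-5, -0.9, 7.2], [-5, -1, 8], [-5, -1, 8]], dr=[[10, 0, 0], [10, 0, 0], [10, 0, 0], [10, 0, 0], [10, 0, 0], [10, 0, 0], [10, 0, 0]], gripper=[0.25, 0.25, 0.25, 0.25, 0.25, 0.25, 0.25])

```text
clock: 7.37
eef_pos: [0.4395, -0.2039, 0.1909]
tcp_rot: [175.1, -0.3, 103.9]
ft_force: [-0.8, 0.1, -0.4]
grip_width: 0.033
gripper_force: 0.0
```

Run:
```python
from h import *
p,r,s=pose();print(p,s["tcp_rot"],s["ft_force"],s["joint_positions"].round(0),s["grip_width"])
for o in(.05,0):to(*grasp(5,o))
G=p+r.apply([0,0,.008])
a=optics.snapshot("scene");b=optics.snapshot("top")
print(proj("scene",[G,H]),proj("top",[G,H]))
c1=cv2.resize(a[100:220,230:390],(640,480),interpolation=cv2.INTER_CUBIC);cv2.imwrite("pics/s3.png",c1)
```

```text
[ 0.43951248 -0.20386996  0.19087257] [175.12337273  -0.34024376 103.929092  ] [-0.83750142  0.12683319 -0.43298901] [-18.  23.  49. 120. -31.  44.  64.] 0.03302479169288224
xyz cm [-0.32 -0.06  1.2 ] dr [-0.1 -0.3 -0. ]
xyz cm [-0.35 -0.05  6.2 ] dr [-0.1 -0.3 -0. ]
[[310.8733226  148.9077252 ]
 [309.79087372 158.79363795]] [[387.44743967 226.13499232]
 [386.06182532 225.68827625]]
```

View pics/s3.png

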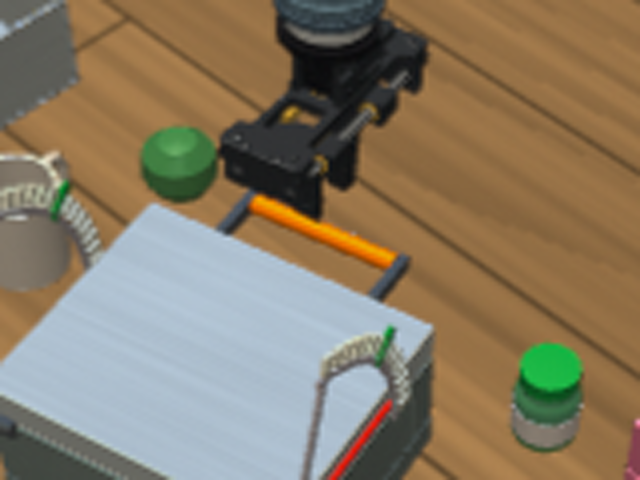

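The fingers straddle the bar from above: tips at crop (310,210) and (340,185), bar middle at (325,232). Descend, then close gently.

>>> servo_tool(xyz=[[-0.3, 0, 1.5], [-0.3, 0, 3], [-0.3, 0, 4.5], [-0.3, 0, 5.6], [-0.3, 0, 6.2], [-0.3, 0, 6.2]], dr=[[0, 0, 0], [0, 0, 0], [0, 0, 0], [0, 0, 0], [0, 0, 0], [0, 0, 0]], gripper=[0.25, 0.25, 0.25, 0.25, 0.25, 0.25])

```text
clock: 7.97
eef_pos: [0.4466, -0.206, 0.1298]
tcp_rot: [175.0, -0.3, 103.9]
ft_force: [0.4, -0.2, -0.1]
grip_width: 0.0334
gripper_force: 0.0
```

>>> servo_tool(xyz=[[0, 0, 0], [0, 0, 0], [0, 0, 0], [0, 0, 0], [0, 0, 0], [0, 0, 0]], dr=[[0, 0, 0], [0, 0, 0], [0, 0, 0], [0, 0, 0], [0, 0, 0], [0, 0, 0]], gripper=[1, 1, 1, 1, 1, 1], newtons=12)

```text
clock: 8.47
eef_pos: [0.4396, -0.208, 0.1293]
tcp_rot: [175.6, -0.4, 103.7]
ft_force: [-19.8, -4.7, 8.9]
grip_width: 0.0153
gripper_force: 11.1
```

Run:
```python
from h import *
p,r,s=pose();print(p,s["tcp_rot"],s["ft_force"],s["torque"],s["joint_positions"].round(0),s["grip_width"])
G=p+r.apply([0,0,-.011]);print("grasp",G)
```

```text
[ 0.43956115 -0.20801911  0.12933044] [175.56454504  -0.40443905 103.70378189] [-19.75950371  -4.7121299    8.91606405] [-1.02382117  4.1442207   0.08339308] [-11.  30.  42. 122. -38.  38.  71.] 0.015328925179853152
grasp [ 0.43875301 -0.20829586  0.14029722]
```

Gripped at width 15.3 mm (bar 16), with the arm deflected about 7 mm. Now work out the arc about the hinge from the commanded pose, corrected for the measured bar position.

```bash
cat >> h.py <<'E'
def arc(th,H0=np.array([.4388,-.2083,.140]),t0=5):
    kx=np.array([np.cos(np.radians(A)),np.sin(np.radians(A)),0]);k=np.radians(th)
    dx=.27-(.27*np.cos(k)-.02*np.sin(k));dz=.27*np.sin(k)+.02*np.cos(k)-.02
    return grasp(t0-th,0,H0+kx*dx+np.array([0,0,dz]))
E
python3 - <<'E'
from h import *
p0=np.array([.4466,-.206,.1298]);r0=Ro.from_euler("xyz",[175,-.3,103.9],degrees=True)
for th in range(0,36,3):
    P,R=arc(th);print(th,(r0.inv().apply(P-p0)*100).round(2),(r0.inv()*R).as_rotvec(degrees=True).round(1))
E
```

```text
0 [-0.04 -0.72  0.01] [ 0.  -0.3 -0. ]
3 [-0.03 -0.51 -1.38] [ 3.  -0.3 -0. ]
6 [-0.02 -0.23 -2.76] [ 6.  -0.3 -0. ]
9 [-0.01  0.12 -4.13] [ 9.  -0.3 -0. ]
12 [-0.01  0.54 -5.47] [12.  -0.3  0. ]
15 [ 0.    1.03 -6.79] [15.  -0.3  0. ]
18 [ 0.01  1.59 -8.09] [18.  -0.3  0. ]
21 [ 0.01  2.22 -9.35] [21.  -0.3  0. ]
24 [  0.02   2.91 -10.58] [24.  -0.3  0. ]
27 [  0.03   3.67 -11.77] [27.  -0.3  0. ]
30 [  0.03   4.48 -12.91] [30.  -0.3  0.1]
33 [  0.04   5.36 -14.02] [33.  -0.3  0.1]
```

>>> servo_tool(xyz=[[0, -0.4, 0], [0, -0.7, 0], [0, -0.65, -0.7], [0, -0.5, -1.4], [0, -0.4, -2.1], [0, -0.2, -2.8], [0, -0.1, -3.4], [0, 0.1, -4.1], [0, 0.3, -4.8], [0, 0.5, -5.5], [0, 0.5, -5.5]], dr=[[0, 0, 0], [0, 0, 0], [1.5, 0, 0], [3, 0, 0], [4.5, 0, 0], [6, 0, 0], [7.5, 0, 0], [9, 0, 0], [10.5, 0, 0], [12, 0, 0], [12, 0, 0]], gripper=[1, 1, 1, 1, 1, 1, 1, 1, 1, 1, 1], newtons=30)

```text
clock: 9.38
eef_pos: [0.4472, -0.2061, 0.1862]
tcp_rot: [-172.9, -0.2, 104.0]
ft_force: [-3.6, 0.7, -1.7]
grip_width: 0.0146
gripper_force: 30.0
```

```bash
cat >> h.py <<'E'
def theta(p,r,H0=np.array([.4388,-.2083,.140])):
    G=p+r.apply([0,0,-.011]);hx=-.27;d=G-H0;kx=np.array([np.cos(np.radians(A)),np.sin(np.radians(A)),0])
    x=.27-d@kx;z=.02+d[2];return np.degrees(np.arctan2(z,x)-np.arctan2(.02,.27)),np.hypot(x,z)
E
python3 - <<'E'
from h import *
p,r,s=pose();print(s["joint_positions"].round(0),s["torque"].round(2),theta(p,r),"r should be .2707")
p0=np.array([.4466,-.206,.1298]);r0=Ro.from_euler("xyz",[175,-.3,103.9],degrees=True)
pc=p0+r0.apply([0,.005,-.055]);rc=r0*Ro.from_rotvec([12,0,0],degrees=True)
for th in (12,15,18,21,24,27,30,33,35,36):
    P,R=arc(th);print(th,(rc.inv().apply(P-pc)*100).round(2),(rc.inv()*R).as_rotvec(degrees=True).round(1))
E
```

```text
[-21.  32.  52. 112. -25.  55.  57.] [-0.07  0.61 -0.03] (np.float64(12.29110602048092), np.float64(0.2711390213285124)) r should be .2707
12 [-0.01  0.04  0.02] [-0.  -0.3  0. ]
15 [ 0.    0.25 -1.37] [ 3.  -0.3  0. ]
18 [ 0.01  0.53 -2.76] [ 6.  -0.3  0.1]
21 [ 0.01  0.88 -4.12] [ 9.  -0.3  0.1]
24 [ 0.02  1.3  -5.47] [12.  -0.3  0.1]
27 [ 0.03  1.79 -6.79] [15.  -0.3  0.1]
30 [ 0.03  2.35 -8.08] [18.  -0.3  0.1]
33 [ 0.04  2.98 -9.34] [21.  -0.3  0.1]
35 [  0.04   3.44 -10.16] [23.  -0.3  0.1]
36 [  0.05   3.67 -10.57] [24.  -0.3  0.1]
```

Tracking the arc cleanly with low forces; continue to 35°.

>>> servo_tool(xyz=[[0, 0.15, -0.9], [0, 0.35, -1.9], [0, 0.6, -2.9], [0, 0.8, -3.9], [0, 1.1, -4.9], [0, 1.5, -5.9], [0, 1.9, -7], [0, 2.35, -8.1], [0, 2.9, -9.2], [0, 3.3, -9.9], [0, 3.4, -10.2], [0, 3.4, -10.2]], dr=[[2, 0, 0], [4.2, 0, 0], [6.5, 0, 0], [8.5, 0, 0], [10.7, 0, 0], [13, 0, 0], [15.4, 0, 0], [18, 0, 0], [20.6, 0, 0], [22.3, 0, 0], [23, 0, 0], [23, 0, 0]], gripper=[1, 1, 1, 1, 1, 1, 1, 1, 1, 1, 1, 1])

```text
clock: 10.38
eef_pos: [0.4921, -0.1948, 0.2826]
tcp_rot: [-149.9, -0.3, 104.0]
ft_force: [-4.9, 3.1, 0.4]
grip_width: 0.0146
gripper_force: 29.9
```

>>> servo_tool(xyz=[[0, 0, 0], [0, 0, 0], [0, 0, 0], [0, 0, 0]], dr=[[0, 0, 0], [0, 0, 0], [0, 0, 0], [0, 0, 0]], gripper=[1, 1, 1, 1])

```text
clock: 10.72
eef_pos: [0.4917, -0.1948, 0.2822]
tcp_rot: [-150.0, -0.3, 103.9]
ft_force: [-3.3, 3.0, -0.6]
grip_width: 0.0141
gripper_force: 30.0
```

Run:
```python
from h import *
p,r,s=pose();print(s["joint_positions"].round(0),s["ft_force"].round(1),theta(p,r))
a=optics.snapshot("scene");cv2.imwrite("pics/s4.png",cv2.resize(a[130:330,200:460],None,fx=3,fy=3,interpolation=cv2.INTER_CUBIC))
```

```text
[-23.  43.  54.  88. -14.  88.  47.] [-3.3  3.  -0.6] (np.float64(35.04630546047023), np.float64(0.27114957059168593))
```

View pics/s4.png

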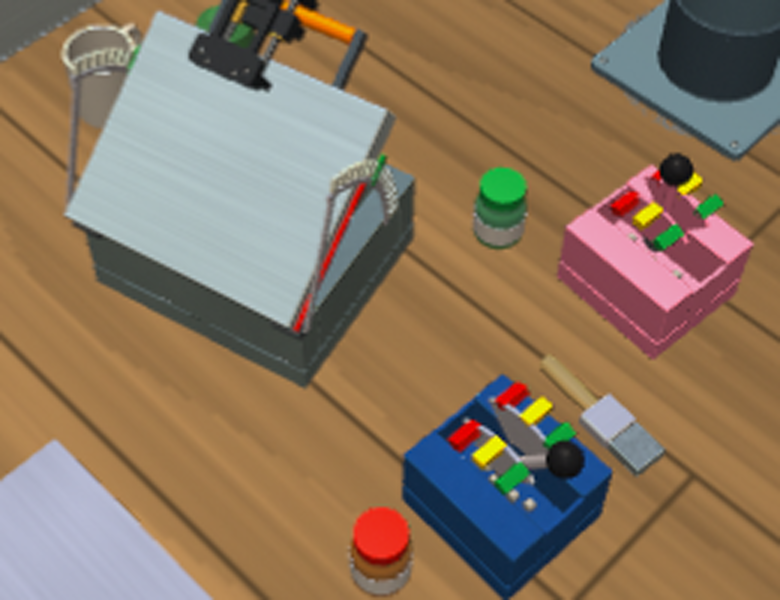

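The lever rests at the green tabs (knob at crop (565,458)). The red pointer (tip at (362,188)) lines up with the green mark (378,165) to within a couple of degrees. The bar's position gives 35.0° open, and everything else is where it was.

```bash
python3 -c "
from h import *
p,r,s=pose();print(theta(p,r),abs(s['joint_vel']).max());print(order.hand_in())"
```

```text
(np.float64(35.041942394730995), np.float64(0.27116151149099293)) 0.11226019341202259
the job is handed in; nothing more can be done
None
```

The isolator lever is in the green notch and released; the kiln lid is held by its orange bar at about 35° (computed from the bar's position), and the job is handed in.

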